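Lower the ratchet-held repair cradle

ROBOT

A 6-joint arm with a two-finger parallel gripper is mounted at the origin on the work surface. World frame = base frame: x ahead of the robot, y to its left, z up, the work surface at z = 0. Lengths are in m, angles in rad, forces in N, time in s.
With the tool pointing down it reaches from about 0.4 to 0.925 m from the base axis. Payload 3.4 kg.
Tool frame: the origin (TCP) lies between the finger pads; the fingertips stand 17 mm ahead of it and the grasp point (between the pads) lies 2 mm behind it; z points along the fingers, y is the direction in which the jaws open and shut (so a half turn about z gives the same grasp; the last joint's range is limited). The gripper opens to 85 mm and grips with 20 to 120 N. Pads are 22 mm wide; open, the fingers measure 114 mm over their backs; the gripper's body (76 mm by 85 mm) begins 54 mm behind the grasp point. The pads swing forward as they close: fully open they stand 13 mm farther back than shut.
Start: joints at [1.212, 0.307, 1.506, -0, 1.328, -0.073], TCP at [0.162, 0.552, 0.248] pointing down, gripper open.
Joint ranges: [-3.12, 3.12], [-1.05, 2.28], [0.14, 2.33], [-1.42, 4.57], [0.1, 2.73], [-2.68, 2.68]. Speed limits (rad/s): [2.57, 2.57, 3.14, 3.14, 3.14, 3.14].

INTERFACE

Orientations are given as a unit quaternion [x, y, z, w].
In Python, from plant import read_state, imaging, ticket gives the robot as it stands.
- The arm moves only by the tool apply_moves, never from a script. Its argument "steps" is a list that holds one entry, the list of rows, each a list of 4 numbers: the shift along the tool's x, y, z in m, then the turn about the tool's z in degrees. A call has 1 to 10 rows; each row is the pose to reach, as a shift and turn from the pose commanded when the call began, along the tool's axes at that moment; what a row does not reach only later rows make up. A row lasts 1/8 s, in which the tool goes at most 62.5 mm and 10.7 degrees, less where a joint would pass 70% of its speed; a pose out of reach is approached as far as the arm can. A call with a gripper value outside its range is refused whole. "hand" is the opening, from 0 (shut) to 1 (fully open), set as the call begins (left out, the last holds). The fingers move at their own pace and stop on an object; the grip force is fixed at half the most. Time passes only in rows, so rows that repeat a pose let the fingers close. It gives the time, the measured TCP pose, the force and the opening at its end, in the units of the state.
- read_state(): the state, without advancing time (a new reading comes with each control period).
- imaging.grab_frame(name): name is "scene" or "top"; returns a dict with "color" (384x512x3 uint8, red, green, blue), "K" (3x3 intrinsics, pixels), "R" (3x3) and "t" (3): a world point X has camera coordinates R X + t. Camera axes: x right, y down, z forward; pixel columns grow to the right and rows downward; lengths in m; the calibration is good to about 2 mm. A picture is of the moment at which its call begins. There is no depth.
- ticket.hand_in(): hands the job in, once; it reports no verdict.
The state is a dict: "time_s": time; "joint_pos": joint angles; "dq": joint speeds; "tau": joint torques, N m; "tcp_pos": TCP position; "tcp_rot": TCP orientation; "wrist_force": force on the tool from outside, world axes, zero at the start; "torque": the same for the moment, N m; "grip_width": finger opening in m.
Only numpy, scipy, OpenCV 4.12 (cv2) and the standard library are available. Lean on these libraries where they do the work, as an engineer would, in place of code of your own. Each camera call takes 0.05 s, during which the arm holds its last target.

TASK

With the fingertips only, nothing gripped, press down the thumb tab of the ratchet pawl on the tilting repair stand until it stops, so that the pawl swings out of the teeth and stays free. Then push the raised cradle with the control unit down by its free end until it lies flat on its stops, leave the pawl free and take the hand away. Do not raise the cradle, and do not lift or shift the spool, the screwdriver or the relay.

Things in the scene. Friction and masses are not known exactly. Their poses are not given: they have to be found in the camera images.
- stand: Steel tilting stand, fixed to the bench; base plate 215 x 330 x 12 mm. Origin: on the bench top under the middle of the base. z up; y points along the cradle from its hinge to its free end; the +x side carries the toothed wheel segment (66 mm radius about the hinge) and the pawl, both in the plane x 88 mm. Pawl pivot at y -90, z 112 mm; the post carrying it stands at x 100 to 108 mm.
- stand_hinge (a point): Middle of the cradle's hinge line, fixed to the stand, at x 0, y -40, z 50 mm in the stand's frame. The hinge line is parallel to the stand's x axis.
- cradle (a joint): Cradle angle in rad: 0 = flat on its stops, larger = free end higher (0.5 to 0.95 at the start, top stop 1.2). The hinge is stiff: the cradle stays where it is left, without spring-back, and takes some 4 to 12 N at the pad to go down. With the pawl in the teeth it goes down by at most one tooth (0.26 rad).
- cradle_pad (a point): Where to push: middle of the black rubber strip (140 mm across, 50 mm along) on the bare free end of the cradle, a flat tray 140 mm wide reaching 215 mm from the hinge. At cradle angle a it lies in the stand's frame at x -5, y -40 + 185 cos a - 4.5 sin a, z 50 + 185 sin a + 4.5 cos a mm. A grey unit bolted on, 30 to 135 mm from the hinge, is 25 mm high (its blue connector 37).
- pawl (a joint): Pawl angle in rad: 0 = nose in the teeth, 0.4 = stop, fully free; clear of the teeth from about 0.2. The pivot is stiff: the pawl stays where it is left and needs about 5 N down on the tab.
- pawl_tab (a point): Centre of the upper face of the pawl's thumb tab: bare ribbed metal plate, 34 mm (x) by 36 mm (y), 6 mm thick, 46 mm from the pivot on the side away from the cradle. At pawl angle 0 it is level, in the stand's frame at x 88, y -136, z 128 mm. At the stop this point is 19 mm lower, 3 mm farther from the cradle, and the tab tilts 0.4 rad. Only the base plate is below it.
- spool: Loose solder spool standing upright, 56 mm diameter, 40 mm high, 150 g. Bystander. Origin: centre of its underside.
- driver: Loose screwdriver, 170 mm long, lying on the bench. Bystander. Origin: on its underside near its middle.
- relay: Loose green relay, 28 x 22 x 18 mm. Bystander. Origin: centre of its underside.

How it is judged:
By the outcome, as a careful person would: the job done as asked, in the order asked, and still so for the second after the job is handed in, with the robot touching nothing.
It also fails if it takes over 38 s, if anything falls off the work surface, if the arm or the gripper's body presses on something with over 40 N, if the wrist force passes 120 N, or if a joint passes its speed limit or range.

## Working session

There is one attempt and no reset: what is moved stays moved. The work goes in short steps, Python scripts to look and compute and a tool call to move; the robot and the scene stay as the last step left them, time stands still between calls to the robot, and variables do not carry over. Pictures are saved under pics/ and viewed, and the job is handed in when it is done.

Besides the shell and the picture viewer there is one more tool, called after "Request:" in YAML: its name, and indented under it one key for each argument. apply_moves: Moves the arm, as the interface text tells. Its arguments: {"type":"object","properties":{"steps":{"type":"array","items":{"type":"array","items":{"type":"array","items":{"type":"number"}}}},"hand":{"type":"number"}},"required":["steps"]}

```bash
ls; mkdir -p pics; python3 - <<'E'
from plant import read_state, imaging
import cv2
print(read_state())
for n in ("scene","top"):
    f=imaging.grab_frame(n); cv2.imwrite(f"pics/{n}0.png",cv2.resize(f["color"][:,:,::-1],(800,600),interpolation=cv2.INTER_CUBIC))
    print(n,f["K"].tolist(),f["R"].tolist(),f["t"].tolist())
E
```

```text
pics
{'time_s': 0.0, 'joint_pos': array([ 1.21150247e+00,  3.07529450e-01,  1.50768865e+00,  6.66506743e-06,
        1.32837532e+00, -7.35035598e-02]), 'dq': array([-1.88589392e-04, -7.69120148e-04, -5.02995701e-04,  3.42903314e-04,
        5.76116092e-04,  7.65105960e-05]), 'tau': array([-1.24543960e-03, -4.57555890e+01, -2.51916289e+01, -5.55474685e-05,
        1.33706722e-02,  3.78087790e-06]), 'tcp_pos': array([0.16189018, 0.55104585, 0.24740018]), 'tcp_rot': array([ 1.42410073e-01,  9.89807239e-01, -9.76352669e-04, -2.17953940e-04]), 'wrist_force': array([-0.26101999, -0.02485497, -0.23423379]), 'torque': array([-0.00443964,  0.02462846,  0.01126394]), 'grip_width': 0.08538528447169302}
scene [[478.46134697184857, 0.0, 256.267506286641], [0.0, 478.46134697184857, 190.8371826503361], [0.0, 0.0, 1.0]] [[0.5025474424540585, 0.8645343433423776, 0.005141718044445191], [0.5382098873148945, -0.30819206860553927, -0.7844410532634857], [-0.6765915941536469, 0.3969861685628385, -0.6201820673724966]] [-0.3122277426798261, -0.24376468503077123, 1.5608703430803705]
top [[452.15100614202913, 0.0, 256.67684885487677], [0.0, 452.15100614202913, 203.8753891648992], [0.0, 0.0, 1.0]] [[-0.017336027484077886, -0.9996251910634668, -0.021188193467094885], [-0.9848142125931193, 0.020732727769282946, -0.17236914072373616], [0.17274382427648646, 0.01787823790457416, -0.9848045185638425]] [0.018515438260834342, 0.6320986688180051, 1.0941499507506454]
```

View pics/scene0.png

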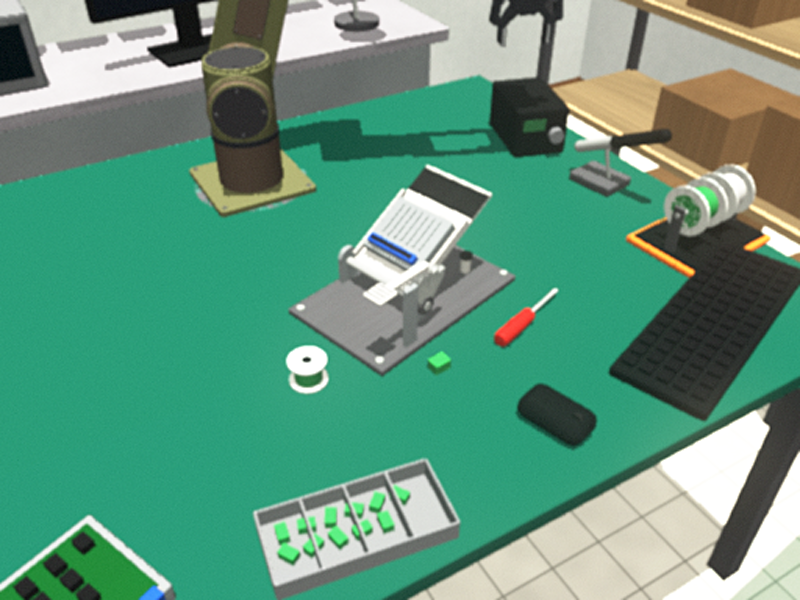

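View pics/top0.png

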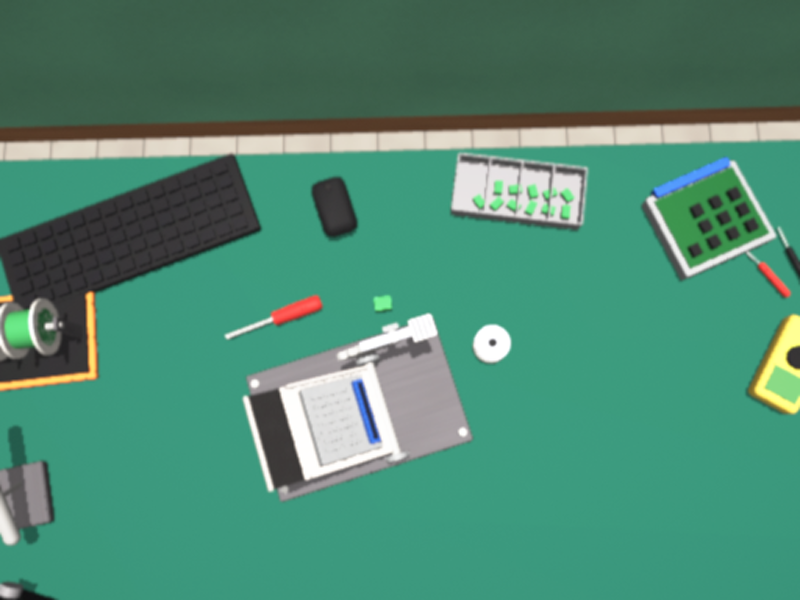

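The top view shows the base plate with corners near (248,376), (436,330), (470,438) and (283,500), and the tab near (424,328). The spool is at (492,343), the relay at (383,303) and the driver at (275,315). I'll enlarge.

```bash
python3 - <<'E'
from plant import imaging
import cv2
f=imaging.grab_frame("top")["color"][:,:,::-1]
c=f[185:330,150:345]; cv2.imwrite("pics/topc.png",cv2.resize(c,None,fx=4,fy=4,interpolation=cv2.INTER_CUBIC))
f=imaging.grab_frame("scene")["color"][:,:,::-1]
c=f[100:250,180:380]; cv2.imwrite("pics/scenec.png",cv2.resize(c,None,fx=4,fy=4,interpolation=cv2.INTER_CUBIC))
E
```

```text
(no output)
```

View pics/topc.png

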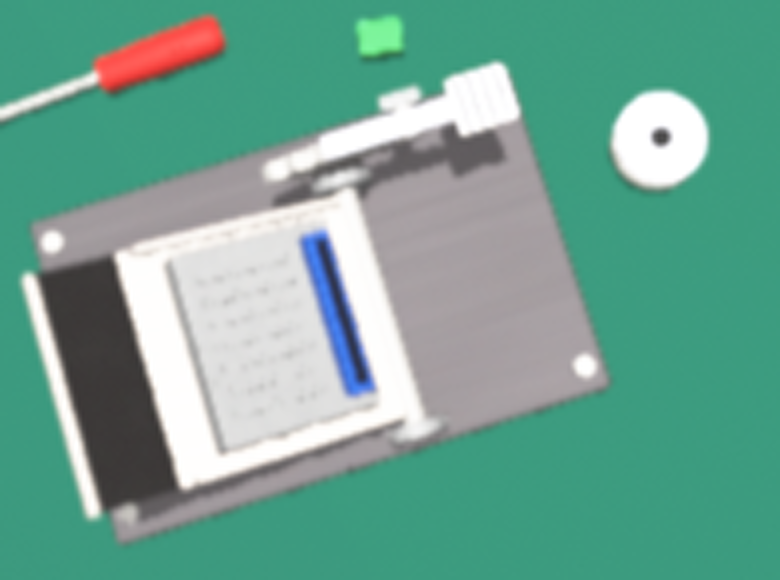

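View pics/scenec.png

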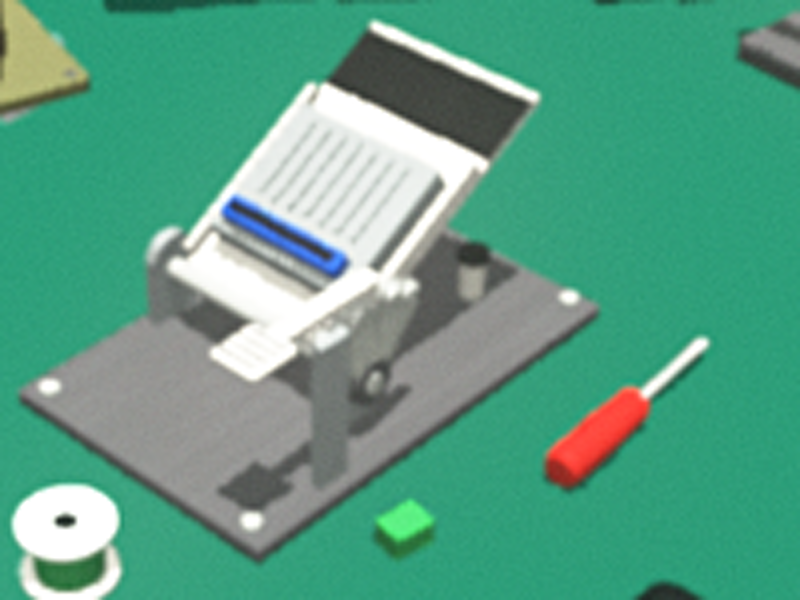

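```bash
cat > fit.py <<'E'
import numpy as np
from scipy.optimize import least_squares
from plant import imaging
F={n:imaging.grab_frame(n) for n in("top","scene")}
O={"top":(150,185),"scene":(180,100)}
def px(n,u,v): return np.array([O[n][0]+(u+.5)/4-.5,O[n][1]+(v+.5)/4-.5])
def proj(n,X):
    f=F[n];c=f["R"]@X+f["t"];p=f["K"]@c;return p[:2]/p[2]
def W(p,P): 
    c,s=np.cos(p[2]),np.sin(p[2]);return np.array([p[0]+c*P[0]-s*P[1],p[1]+s*P[0]+c*P[1],P[2]])
B=lambda x,y:lambda p:W(p,[x,y,.012])
def T(x,r,n=.0045): return lambda p:W(p,[x,-.04+r*np.cos(p[3])-n*np.sin(p[3]),.05+r*np.sin(p[3])+n*np.cos(p[3])])
tab=lambda x,y:lambda p:W(p,[.088+x,-.136+y,.128])
obs=[("top",33,222,B(.1075,.165)),("top",118,543,B(-.1075,.165)),("top",608,383,B(-.1075,-.165)),
("scene",22,393,B(-.1075,-.165)),("scene",597,308,B(.1075,.165)),("scene",258,553,B(.1075,-.165)),
("top",481,98,tab(0,0)),("scene",252,351,tab(0,0)),
("top",38,273,T(.065,.21)),("top",115,257,T(.065,.16)),("top",180,490,T(-.075,.16)),("top",105,512,T(-.075,.21)),
("scene",366,30,T(-.075,.21)),("scene",533,103,T(.065,.21)),("scene",488,160,T(.065,.16)),("scene",325,85,T(-.075,.16))]
def res(p): return np.concatenate([proj(n,g(p))-px(n,u,v) for n,u,v,g in obs])
if __name__=="__main__":
    r=least_squares(res,[.5,.1,.26,.7],loss="soft_l1")
    p=r.x;print(p);print(np.round(res(p).reshape(-1,2),1).tolist())
    print("tab",W(p,[.088,-.136,.128]),"pad",T(-.005,.185)(p),"pad0",W(p,[-.005,.145,.0545]),"post",W(p,[.104,-.09,.112]))
    for nm,(u,v,h) in {"spool":(660,138,.04),"relay":(380,36,.018)}.items():
        f=F["top"];q=px("top",u,v);d=f["R"].T@np.linalg.inv(f["K"])@np.append(q,1);c=-f["R"].T@f["t"];X=c+d*(h-c[2])/d[2];print(nm,X)
E
python3 fit.py
```

```text
[0.48720883 0.07883409 0.29923438 0.52310646]
[[-0.5, 3.0], [1.5, 3.5], [2.5, 2.2], [-3.6, -1.5], [-1.7, -2.2], [-1.7, -1.5], [-0.4, -2.1], [1.8, 0.1], [-1.3, -1.1], [-0.2, -2.2], [0.8, -2.1], [-0.8, -0.9], [0.5, -0.3], [0.3, -0.2], [0.3, 0.6], [-0.2, 0.1]]
tab [ 0.61138959 -0.025181    0.128     ] pad [0.44764237 0.19012812 0.14631933] pad0 [0.43968666 0.21591671 0.0545    ] post [0.61311831 0.0234915  0.112     ]
spool [ 0.59234371 -0.14062426  0.04      ]
relay [0.66694988 0.03836686 0.018     ]
```

```bash
cat > f2.py <<'E'
from fit import *
import fit
A=list(obs)
def run(nm,idx):
    def rs(p): return np.concatenate([proj(n,g(p))-px(n,u,v) for n,u,v,g in [A[i] for i in idx]]+[[1e-3*(p[3]-.6)]])
    r=least_squares(rs,[.5,.1,.26,.7]);print(nm,np.round(r.x,4),np.round(rs(r.x)[:-1].reshape(-1,2),1).tolist())
run("base top",[0,1,2]);run("base scene",[3,4,5]);run("base",range(6))
run("top",[0,1,2,6,8,9,10,11]);run("scene",[3,4,5,7,12,13,14,15]);run("pad",range(8,16));run("padtab",range(6,16));run('all',range(16))
# triangulate freely tab and pad centre
def tri(a,b):
    r=least_squares(lambda X:np.r_[proj("top",X)-px("top",*a),proj("scene",X)-px("scene",*b)],[.5,.1,.1]);return r.x,r.fun
print("tab",tri((481,98),(252,351)))
for i,j in((8,13),(9,14),(10,15),(11,12)): print(tri(A[i][1:3],A[j][1:3]))
for i,j in((0,4),(2,3)): print("base",tri(A[i][1:3],A[j][1:3]))
E
python3 f2.py
```

```text
base top [0.4943 0.0814 0.2887 0.6   ] [[-1.2, -0.4], [-0.1, 0.1], [1.2, 0.3]]
base scene [0.4957 0.0813 0.2921 0.6   ] [[-1.5, -0.3], [1.1, -0.6], [0.4, 0.3]]
base [0.4948 0.0816 0.2908 0.6   ] [[-1.3, -0.5], [0.0, -0.0], [1.2, -0.1], [-1.5, -0.6], [1.0, -0.7], [0.2, 0.0]]
top [0.4869 0.0787 0.2926 0.51  ] [[-0.3, 2.6], [1.2, 3.2], [2.4, 2.9], [0.0, -1.7], [-1.5, -1.2], [-0.4, -2.2], [0.2, -2.1], [-1.4, -0.9]]
scene [0.4924 0.0783 0.2936 0.558 ] [[-3.0, -0.6], [-0.6, -1.0], [-1.3, -0.1], [2.4, 1.4], [0.7, -0.9], [0.8, -0.7], [0.7, 0.7], [0.1, -0.1]]
pad [0.4835 0.0777 0.2907 0.5132] [[-1.0, 0.2], [0.1, -0.8], [0.6, -0.6], [-1.0, 0.5], [0.1, -0.2], [-0.4, -0.1], [-0.6, 0.6], [-0.7, -0.1]]
padtab [0.4836 0.0778 0.2919 0.5134] [[0.4, -0.3], [0.1, -0.7], [-1.0, 0.2], [0.1, -0.8], [0.7, -0.6], [-1.0, 0.5], [0.1, -0.2], [-0.4, -0.1], [-0.6, 0.6], [-0.7, -0.1]]
all [0.4878 0.0794 0.2972 0.5259] [[-0.6, 2.6], [1.2, 3.1], [2.2, 2.2], [-3.3, -1.6], [-1.3, -2.1], [-1.6, -1.4], [-0.5, -2.3], [2.1, 0.2], [-1.4, -1.6], [-0.4, -2.6], [0.5, -2.5], [-1.0, -1.3], [0.8, -0.3], [0.7, -0.2], [0.6, 0.6], [0.1, 0.0]]
tab (array([ 0.60639498, -0.02655239,  0.12558903]), array([ 0.21577628,  0.09927627,  0.22093172, -0.0202691 ]))
(array([0.50636412, 0.22996599, 0.15734433]), array([-0.4760749 , -0.2785228 , -0.60180412,  0.11260735]))
(array([0.51647813, 0.19070737, 0.13278599]), array([-0.43320657, -0.24334593, -0.52775356,  0.08964177]))
(array([0.38257525, 0.15150206, 0.13089603]), array([-0.18680276, -0.0932251 , -0.24257193,  0.02965437]))
(array([0.37257159, 0.18912097, 0.15735387]), array([-0.17248905, -0.08956347, -0.23235724,  0.03201296]))
base (array([0.54945803, 0.2678025 , 0.00979924]), array([-0.05858777, -0.0349396 , -0.0688065 ,  0.01344601]))
base (array([ 0.43911066, -0.10409681,  0.00858638]), array([-0.19694123, -0.07401338, -0.20869344,  0.00485213]))
```

Request:
apply_moves:
  steps:
    - [[-0.03,-0.022,0,4],[-0.075,-0.055,0,10],[-0.12,-0.088,0,17],[-0.165,-0.121,0,24],[-0.21,-0.154,0,31],[-0.255,-0.187,0,38],[-0.3,-0.22,0,45],[-0.345,-0.253,0,51],[-0.39,-0.286,0,57],[-0.435,-0.319,0,57]]
  hand: 0

```text
time_s: 1.65
tcp_pos: [0.4906, 0.1214, 0.2486]
tcp_rot: [0.598, 0.802, 0.0, 0.0]
wrist_force: [0.9, 1.4, -0.5]
grip_width: 0.0002
```

```bash
cat > rel.py <<'E'
import sys,numpy as np
from scipy.spatial.transform import Rotation as R
from plant import read_state
s=read_state();r=R.from_quat(s["tcp_rot"])
c,sn=np.cos(.2919),np.sin(.2919)
def st(P): return np.array([.4836+c*P[0]-sn*P[1],.0778+sn*P[0]+c*P[1],P[2]])
print("t",s["time_s"],"tcp",s["tcp_pos"],"F",s["wrist_force"],"grip",s["grip_width"]);print(r.as_matrix().round(3).tolist())
d=s["tcp_pos"]-[.4836,.0778,0];print("tcp in stand",[round(c*d[0]+sn*d[1],4),round(-sn*d[0]+c*d[1],4),round(d[2],4)])
for a in sys.argv[1:]:
    P=st([float(v) for v in a.split(",")]);print(a,"shift in tool",r.inv().apply(P-s["tcp_pos"]).round(4))
E
python3 rel.py .088,-.139,.16
```

```text
t 1.65 tcp [0.49056906 0.12139504 0.24859238] F [ 0.91480597  1.44699656 -0.48520264] grip 0.00022754164036797013
[[-0.285, 0.959, 0.001], [0.959, 0.285, 0.0], [0.0, 0.001, -1.0]]
tcp in stand [np.float64(0.0192), np.float64(0.0397), np.float64(0.2486)]
.088,-.139,.16 shift in tool [-0.1786  0.0692  0.0886]
```

Request:
apply_moves:
  steps:
    - [[-0.045,0.017,0,0],[-0.09,0.035,0,0],[-0.135,0.052,0,0],[-0.179,0.069,0.02,0],[-0.179,0.069,0.05,0],[-0.179,0.069,0.075,0],[-0.179,0.069,0.08,0],[-0.179,0.069,0.08,0]]

```text
time_s: 2.65
tcp_pos: [0.607, -0.0287, 0.1686]
tcp_rot: [0.597, 0.802, 0.0, 0.0]
wrist_force: [-0.4, -0.3, 0.5]
grip_width: -0.0002
```

```bash
python3 rel.py .088,-.139,.145; python3 - <<'E'
from plant import imaging
import cv2
f=imaging.grab_frame("scene")["color"][:,:,::-1]
c=f[60:260,180:400]; a=cv2.resize(c,None,fx=3,fy=3,interpolation=cv2.INTER_CUBIC)
cv2.imwrite("pics/s1.png",a)
f=imaging.grab_frame("top")["color"][:,:,::-1]
cv2.imwrite("pics/t1.png",cv2.resize(f[150:330,150:350],None,fx=3,fy=3,interpolation=cv2.INTER_CUBIC))
E
```

```text
t 2.65 tcp [ 0.60704688 -0.02870372  0.16855292] F [-0.38648375 -0.32716079  0.50437125] grip -0.0001548137302783454
[[-0.286, 0.958, 0.0], [0.958, 0.286, 0.0], [-0.0, 0.0, -1.0]]
tcp in stand [np.float64(0.0876), np.float64(-0.1375), np.float64(0.1686)]
.088,-.139,.145 shift in tool [-0.0015  0.0004  0.0236]
```

View pics/s1.png

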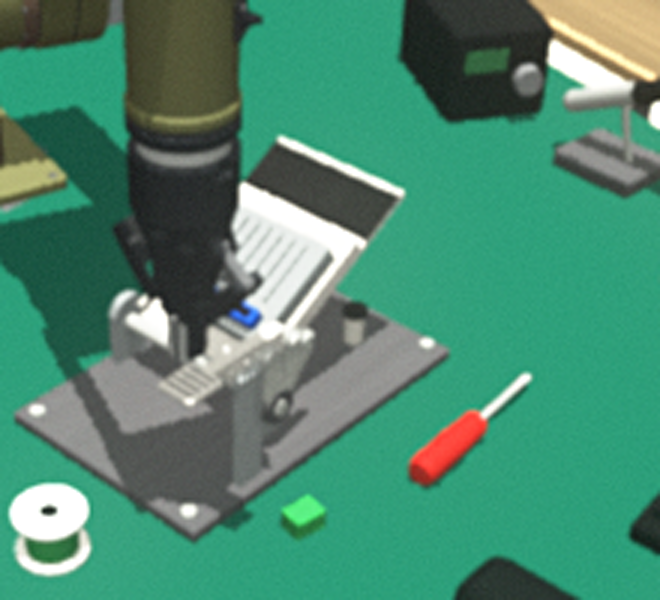

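View pics/t1.png

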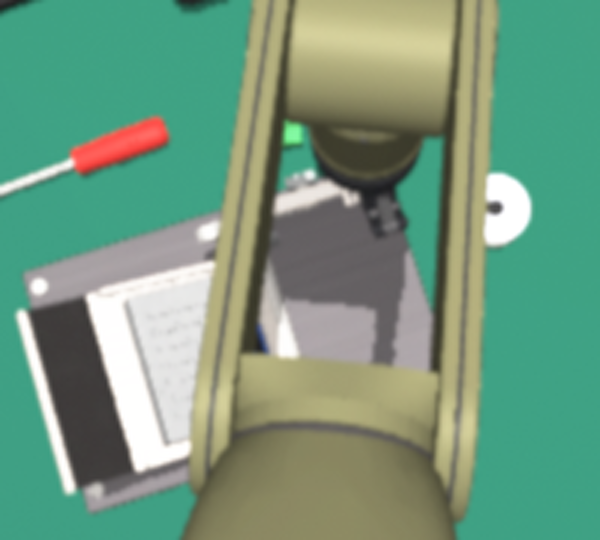

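The fingertips at (195,352) in the scene crop are straight above the tab at (195,380), about 23 mm over it. That agrees with the state, so I'll press down.

Request:
apply_moves:
  steps:
    - [[-0.002,0,0.008,0],[-0.002,0,0.016,0],[-0.002,0,0.02,0],[-0.002,0,0.024,0],[-0.002,0,0.028,0],[-0.002,0,0.028,0]]

```text
time_s: 3.5
tcp_pos: [0.6077, -0.0313, 0.1405]
tcp_rot: [0.597, 0.802, -0.0, 0.001]
wrist_force: [-0.0, -1.5, 2.0]
grip_width: -0.0
```

Request:
apply_moves:
  steps:
    - [[0,0,0.003,0],[0,0,0.006,0],[0,0,0.009,0],[0,0,0.009,0]]

```text
time_s: 4.0
tcp_pos: [0.6082, -0.0323, 0.1318]
tcp_rot: [0.597, 0.802, -0.001, 0.001]
wrist_force: [-0.4, -4.6, 4.3]
grip_width: 0.0003
```

Request:
apply_moves:
  steps:
    - [[0,0,0.003,0],[0,0,0.006,0],[0,0,0.006,0]]

```text
time_s: 4.38
tcp_pos: [0.6083, -0.0324, 0.1271]
tcp_rot: [0.597, 0.802, -0.0, 0.002]
wrist_force: [-2.4, -6.5, 10.8]
grip_width: 0.0003
```

Request:
apply_moves:
  steps:
    - [[0,0,0.002,0],[0,0,0.004,0],[0,0,0.004,0]]

```text
time_s: 4.75
tcp_pos: [0.6085, -0.0323, 0.1266]
tcp_rot: [0.597, 0.802, 0.0, 0.003]
wrist_force: [-7.5, -5.7, 29.6]
grip_width: -0.0002
```

The force rose from 5 to 30 N while the tip stayed put at the expected depth, so the tab is at its stop. I'll lift straight up and look.

Request:
apply_moves:
  steps:
    - [[0,0,-0.01,0],[0,0,-0.03,0],[0,0,-0.075,0],[0,0,-0.12,0],[0.05,-0.02,-0.13,0],[0.1,-0.04,-0.13,0],[0.15,-0.06,-0.13,0],[0.2,-0.08,-0.13,0],[0.25,-0.092,-0.13,0],[0.25,-0.092,-0.13,0]]

```text
time_s: 6.0
tcp_pos: [0.4452, 0.1853, 0.251]
tcp_rot: [0.595, 0.803, 0.0, -0.001]
wrist_force: [0.1, -0.3, -1.1]
grip_width: -0.0
```

```bash
python3 rel.py -.005,.1187,.2; python3 - <<'E'
from plant import imaging
import cv2
f=imaging.grab_frame("scene")["color"][:,:,::-1]
c=f[60:260,180:400]; a=cv2.resize(c,None,fx=3,fy=3,interpolation=cv2.INTER_CUBIC)
cv2.imwrite("pics/s2.png",a)
f=imaging.grab_frame("top")["color"][:,:,::-1]
cv2.imwrite("pics/t2.png",cv2.resize(f[150:330,150:350],None,fx=3,fy=3,interpolation=cv2.INTER_CUBIC))
E
```

```text
t 6.0 tcp [0.44524907 0.18533126 0.25101846] F [ 0.07131339 -0.30549745 -1.09923889] grip -4.578043439223413e-05
[[-0.291, 0.957, -0.002], [0.957, 0.291, 0.001], [0.002, -0.001, -1.0]]
tcp in stand [np.float64(-0.0058), np.float64(0.114), np.float64(0.251)]
-.005,.1187,.2 shift in tool [0.0046 0.0009 0.051 ]
```

View pics/s2.png

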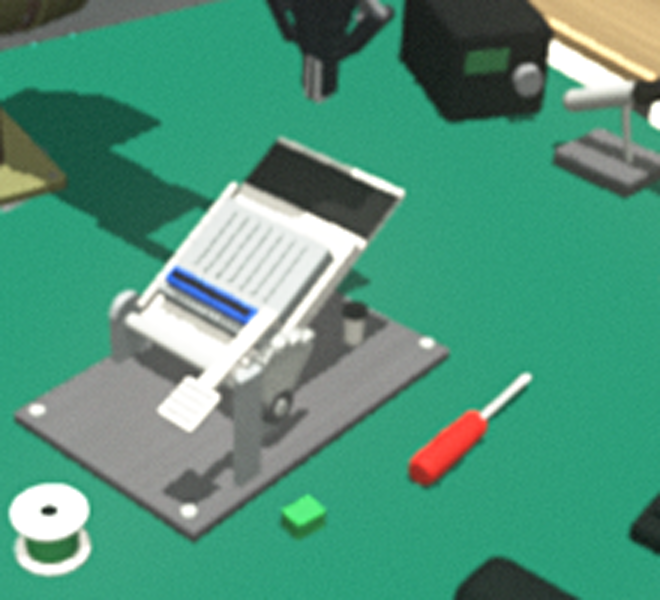

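View pics/t2.png

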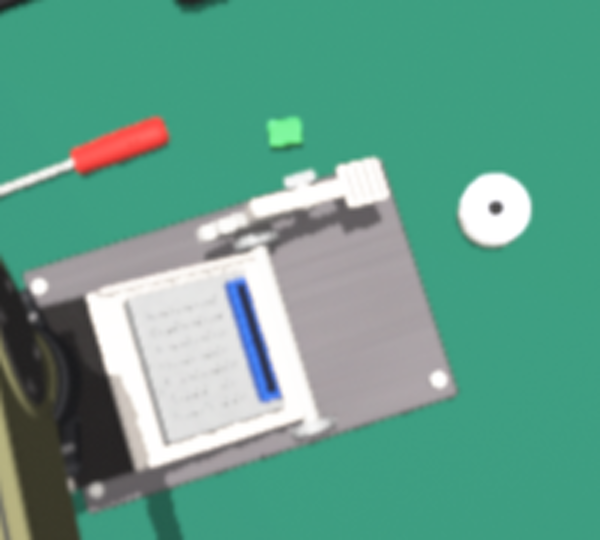

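The pawl tab now sits lower and tilted at (188,402), clear of the post and staying there, and the bystanders haven't moved. Next is the pad.

Request:
apply_moves:
  steps:
    - [[0.002,0.001,0.03,0],[0.004,0.001,0.06,0],[0.005,0.001,0.075,0],[0.006,0.001,0.08,0],[0.008,0.001,0.085,0],[0.009,0.001,0.09,0],[0.011,0.001,0.095,0],[0.013,0.001,0.1,0],[0.014,0.001,0.105,0]]

```text
time_s: 7.22
tcp_pos: [0.446, 0.1973, 0.1481]
tcp_rot: [0.598, 0.802, 0.002, 0.001]
wrist_force: [-1.7, 1.0, 9.0]
grip_width: 0.0001
```

Request:
apply_moves:
  steps:
    - [[0.002,0,0.006,0],[0.004,0,0.012,0],[0.007,0,0.018,0],[0.009,0,0.024,0],[0.011,0,0.03,0],[0.012,0,0.036,0],[0.013,0,0.042,0],[0.014,0,0.048,0],[0.015,0,0.054,0]]

```text
time_s: 8.35
tcp_pos: [0.4418, 0.2121, 0.0938]
tcp_rot: [0.598, 0.802, 0.002, 0.0]
wrist_force: [-2.1, 3.4, 6.7]
grip_width: 0.0001
```

```bash
python3 rel.py -.005,.145,.0715
```

```text
t 8.35 tcp [0.44178464 0.21211425 0.09379081] F [-2.13290183  3.36682414  6.66026023] grip 5.2191992025510785e-05
[[-0.285, 0.958, 0.003], [0.958, 0.285, 0.003], [0.002, 0.004, -1.0]]
tcp in stand [np.float64(-0.0014), np.float64(0.1407), np.float64(0.0938)]
-.005,.145,.0715 shift in tool [ 0.0043 -0.0037  0.0223]
```

Request:
apply_moves:
  steps:
    - [[0.001,0,0.005,0],[0.002,0,0.01,0],[0.003,0,0.015,0],[0.003,0,0.018,0],[0.003,0,0.02,0],[0.003,0,0.022,0],[0.003,0,0.022,0]]

```text
time_s: 9.22
tcp_pos: [0.4412, 0.2141, 0.0715]
tcp_rot: [0.598, 0.802, 0.002, 0.001]
wrist_force: [-0.8, 0.1, 4.4]
grip_width: 0.0
```

Request:
apply_moves:
  steps:
    - [[0,0,0.002,0],[0,0,0.004,0],[0,0,0.004,0]]

```text
time_s: 9.6
tcp_pos: [0.4412, 0.2141, 0.0698]
tcp_rot: [0.597, 0.802, 0.002, 0.001]
wrist_force: [-4.8, -1.5, 28.6]
grip_width: -0.0002
```

The force is 29 N at a TCP height of 0.070 m, against an expected 0.0715 m, so the cradle is on its stops. I'll retract.

Request:
apply_moves:
  steps:
    - [[0,0,-0.01,0],[0,0,-0.04,0],[0,0,-0.09,0],[0,0,-0.14,0],[0.03,0,-0.18,0],[0.08,0,-0.18,0],[0.13,0,-0.18,0],[0.18,0,-0.18,0],[0.2,0,-0.18,0],[0.2,0,-0.18,0]]

```text
time_s: 10.85
tcp_pos: [0.3821, 0.4056, 0.246]
tcp_rot: [0.597, 0.803, -0.0, 0.0]
wrist_force: [-0.9, -0.5, -0.7]
grip_width: -0.0001
```

```bash
python3 rel.py; python3 - <<'E'
from plant import imaging
import cv2
f=imaging.grab_frame("scene")["color"][:,:,::-1]
c=f[60:260,180:400]; a=cv2.resize(c,None,fx=3,fy=3,interpolation=cv2.INTER_CUBIC)
cv2.imwrite("pics/s3.png",a)
f=imaging.grab_frame("top")["color"][:,:,::-1]
cv2.imwrite("pics/t3.png",cv2.resize(f[150:330,150:350],None,fx=3,fy=3,interpolation=cv2.INTER_CUBIC))
E
```

```text
t 10.85 tcp [0.38209216 0.40561745 0.24600446] F [-0.94248046 -0.52110599 -0.68319457] grip -5.093523650117896e-05
[[-0.288, 0.958, -0.0], [0.958, 0.288, -0.001], [-0.001, -0.0, -1.0]]
tcp in stand [np.float64(-0.0029), np.float64(0.3432), np.float64(0.246)]
```

View pics/s3.png

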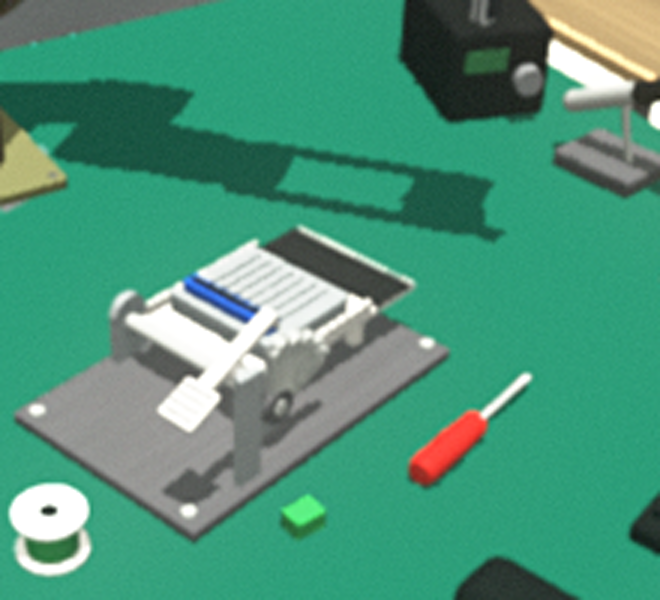

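View pics/t3.png

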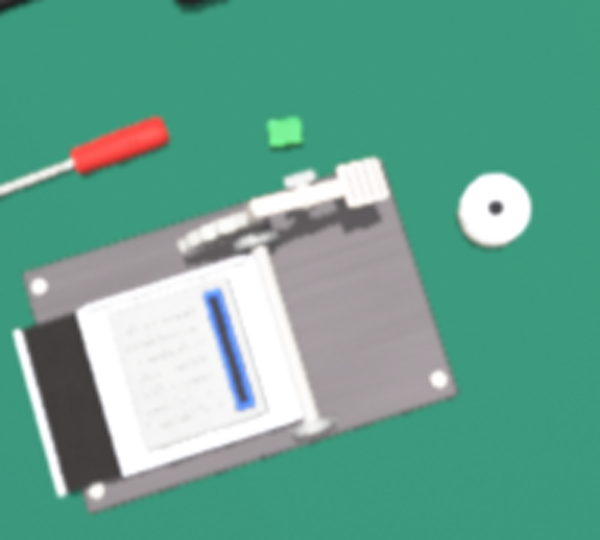

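The cradle is down and the pawl tab is unchanged at (188,402). The spool, relay and driver are where they were. I'll check the angle numerically.

```bash
python3 - <<'E'
from fit import *
q={"top":(150,150),"scene":(180,60)}
P=lambda n,u,v:np.array([q[n][0]+(u+.5)/3-.5,q[n][1]+(v+.5)/3-.5])
o=[("top",25,328,T(.065,.21)),("top",67,492,T(-.075,.21)),("top",77,312,T(.065,.16)),("top",122,475,T(-.075,.16)),("scene",294,231,T(-.075,.21)),("scene",409,285,T(.065,.21)),("scene",376,302,T(.065,.16)),("scene",262,246,T(-.075,.16))]
r=least_squares(lambda a:np.concatenate([proj(n,g([.4836,.0778,.2919,a[0]]))-P(n,u,v) for n,u,v,g in o]),[.1])
print(r.x,r.fun.round(1))
E
```

```text
[-0.0019847] [-1.4  0.3 -0.2  0.4  0.4 -0.5  1.  -0.2 -0.5 -1.2  0.2 -0.3 -0.4  1.7
 -1.6  0.6]
```

The cradle angle measures about 0.00 rad, which is flat.

```bash
python3 -c "
from plant import ticket; print(ticket.hand_in())"
```

```text
the job is handed in; nothing more can be done
None
```

The pawl is free and the cradle lies flat on its stops. I handed the job in about 11 s into the 38 s limit.

- **Pawl:** I pressed the tab down with the shut fingertips. At about 19 mm of travel the force rose from 5 to 30 N with the tip held still, which marks the stop. In the pictures after each step the tab stays lowered and tilted. I did not measure the pawl angle itself.
- **Cradle:** I pushed the rubber pad down along its arc at roughly 4 to 9 N. It met its stops at 29 N, with the tip within 2 mm of the expected height. After I took the hand away, the pictures gave a cradle angle of −0.002 rad.
- **Bystanders and hand:** The spool, screwdriver and relay show at the same pixels in the pictures after pressing and after lowering, and nothing touched them. The gripper stands clear at about 0.25 m height with near-zero wrist force.
- **Disagreement:** The base plate corners measured about 11 mm off from the stand frame given by the pad and tab. I used the pad and tab fit, and both contacts came at the expected heights.

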